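Shut and lock the centrifuge

ROBOT

A 6-joint arm with a two-finger parallel gripper is mounted at the origin on the work surface. World frame = base frame: x ahead of the robot, y to its left, z up, the work surface at z = 0. Lengths are in mm, angles in rad, forces in N, time in s.
With the tool pointing down it reaches from about 300 to 775 mm from the base axis. Payload 14.6 kg.
Tool frame: the origin (TCP) lies on the centre line of the jaws, within the pads' length; the fingertips stand 19 mm ahead of it and the grasp point (between the pads) is the TCP (bot.tip_reach is the distance from the TCP to the fingertips, in mm); z points along the fingers, y is the line along which they close (so a half turn about z gives the same grasp; the last joint's range is limited). The gripper opens to 85 mm and grips with 20 to 120 N. Pads are 22 mm wide; open, the fingers measure 114 mm over their backs; the gripper's body (76 mm by 85 mm) begins 54 mm behind the grasp point. The pads swing forward as they close: fully open they stand 13 mm farther back than shut.
Start: joints at [-1.332, 0.3, 1.521, -0, 1.321, -0.067], TCP at [165.574, -524.476, 250.281] pointing down, gripper open.
Joint ranges: [-3.03, 3.03], [-0.79, 2.21], [0.23, 2.52], [-1.04, 4.18], [0, 3.07], [-2.55, 2.55]. Speed limits (rad/s): [2.22, 2.22, 2.57, 3.14, 3.14, 3.14].

INTERFACE

Orientations are given as a unit quaternion [w, x, y, z].
In Python, from rig import bot gives the robot as it stands. Calls block until the motion is done:
- bot.move_to(position, orientation): joint-space move of the TCP to a pose.
- bot.servo_line(position, attitude=None, speed=150, until_force=None): straight line of the TCP; attitude=None keeps the orientation; speed is the mean speed in mm/s. With until_force (N) it stops when the force on the tool has changed by that much, and returns True; else False.
- bot.move_joints(angles): joint-space move.
- bot.move_gripper(opening, grip_force=None): finger opening in mm; grip_force is the grip in N (None keeps the last); returns when the fingers have stopped.
- bot.dwell(seconds).
- bot.ik(position, orientation): joint angles nearest the present ones, or None.
- bot.read_state(): the state.
- bot.read_camera(name): name is "side" or "top" or "wrist"; returns a dict with "image" (400x640x3 uint8, blue, green, red), "depth" (400x640 float32, mm along the optical axis (not along the pixel's ray), 0 where there is no reading), "fovy" (degrees; the focal length in pixels is half the picture's height over the tangent of half this angle, whatever the lens; pixels are square), "cx", "cy" (the principal point, pixels), "eye" and "attitude" of the camera in the world; the wrist camera has in their place "mount" (4x4, takes a point from camera to tool coordinates, whose origin is the TCP and whose axes are the flange's). Camera axes: x right, y down, z forward; pixel columns grow to the right and rows downward; lengths in mm; the calibration is good to about 2 mm. A picture is of the moment at which its call begins: read the wrist's pose just before it.
A pose or a line that the arm cannot do raises bot.MotionError and nothing moves.
- bot.finish_job(): hands the job in; it is judged then, once.
The state is a dict: "clock": time; "joint_positions": joint angles; "qvel": joint speeds; "effort": joint torques, N m; "ee_pos": TCP position; "tool_rot": TCP orientation; "ft_force": force on the tool from outside, world axes, zero at the start; "moment": the same for the moment, N m; "grip_width": finger opening in mm; "grip_force": force on a finger pad.
Only numpy, scipy, OpenCV 4.12 (cv2) and the standard library are available. Lean on these libraries where they do the work, as an engineer would, in place of code of your own. Each camera call takes 0.05 s, during which the arm holds its last target. There are 200 camera calls.

TASK

Press the centrifuge's open lid fully shut with your fingertips, then push the red locking lever on the front deck with the outside of your fingers, past the half-way click at the orange mark, until it is fully home at the green mark. Do not grip the lever, do not move it before the lid is down, do not raise the lid, and leave the tube rack, the bottle and the jar where they stand. Finish with your hand clear.

Things in the scene. Friction and masses are not known exactly. Their poses are not given: they have to be found in the camera images.
- centrifuge: Cream benchtop centrifuge, a fixed box 290 mm deep (its x), 260 mm wide (its y) and 160 mm high, with a blue control panel on its front (its -x face). Origin: centre of the underside; z up. Its flat top (the deck) is at 160 mm. The front 85 mm of the deck is clear but for the lever. The lever runs along its +y in a black slot at x = -105 mm; the knob centre is at y = -30 mm at travel 0 and at y = +30 mm at the second stop.
- lid_hinge (a point): Middle of the lid's hinge line, which runs along the centrifuge's y at x = +115 mm, at deck height (160 mm above the bench). The point turns with the lid.
- lid_press (a point): Point on the lid's top face where it can be pressed, on its centre line, 120 mm from the hinge towards the front. The lid is a cream slab 175 mm long from the hinge to its front edge, 230 mm wide; its top face is 26 mm above the hinge line, so 186 mm above the bench when shut.
- lid (a joint): Lid angle in rad: 0 fully shut (level), growing as the front edge rises; it starts part open (0.45 to 0.65). A stiff hinge keeps it where it is left; at the press point 1.5 to 5 N downwards moves it, and it then stays shut by itself.
- lever_knob (a point): Centre of the red lever knob, 18 mm above the deck. The knob is a block 20 mm (centrifuge x) by 16 mm (centrifuge y, its direction of travel) by 32 mm high; its top is 34 mm above the deck and 2 mm of air is below it.
- lever (a joint): Lever travel in m along the centrifuge's +y: 0 to 0.005 at the white mark (unlocked, where it starts), sprung first detent at about 0.030 (orange mark, half latched, 0.026 to 0.034), second stop at 0.060 (green mark, locked). It takes about 5 N to reach the first detent and about 7 N to push on out of it; beyond about 0.048 it springs towards the second stop by itself, and it stays in each seat when let go.
- rack_center (a point): Centre of a loose black tube rack, 56 x 92 x 90 mm with its six capped tubes. Leave alone.
- reagent_center (a point): Centre of a loose amber reagent bottle, 60 mm across, 130 mm high. Leave alone.
- jar_center (a point): Centre of a loose jar with a white cap, 72 mm across, 75 mm high. Leave alone.

How it is judged:
By the outcome, as a careful person would: the job done as asked, in the order asked, and still so for the second after the job is handed in, with the robot touching nothing.
It also fails if it takes over 40 s, if anything falls off the work surface, if the arm or the gripper's body presses on something with over 40 N, if the wrist force passes 120 N, or if a joint passes its speed limit or range.

## Working session

There is one attempt and no reset: what is moved stays moved. The work goes in short steps, each a Python script; the robot and the scene stay as the last script left them, time stands still between calls to the robot, and variables do not carry over. Pictures are saved under pics/ and viewed, at most 10 in all, crops included, and the job is handed in when it is done.

```bash
mkdir -p pics; ls
cat > h.py <<'E'
from rig import bot
import numpy as np, cv2
from scipy.spatial.transform import Rotation as R
def rot(q): return R.from_quat([q[1],q[2],q[3],q[0]])
def cloud(c):
    """world xyz for every pixel (fixed cameras), mm"""
    f=200/np.tan(np.radians(c["fovy"])/2); d=c["depth"]
    v,u=np.mgrid[:400,:640]
    p=np.dstack([(u-c["cx"])/f*d,(v-c["cy"])/f*d,d])
    a=np.asarray(c["attitude"]); M=a if a.shape==(3,3) else rot(a).as_matrix()
    return p@M.T+np.asarray(c["eye"])
E
python3 - <<'E'
from h import *
for n in("top","side"):
    c=bot.read_camera(n); cv2.imwrite(f"pics/{n}0.png",c["image"]); np.save(n+"0.npy",cloud(c))
    print(n,c["fovy"],c["cx"],c["cy"],c["eye"],c["attitude"])
s=bot.read_state(); print(s["clock"],s["tool_rot"],s["ft_force"])
E
```

```text
pics
top 45.358989856788895 314.37879128404666 192.75247451111386 [ 439.92110584   12.80842119 1534.94782579] [ 0.03101729 -0.70374467  0.70852848 -0.04205653]
side 51.58324128419977 323.1180157412294 196.61615493903156 [ 495.74855316 1129.55079747  755.5948203 ] [ 0.01299058 -0.01848763  0.85967422 -0.51034272]
0.1 [-4.85761316e-04  9.88333074e-01  1.52307246e-01 -3.82709075e-05] [-0.59284192  0.13345806  0.60359877]
```

View pics/top0.png

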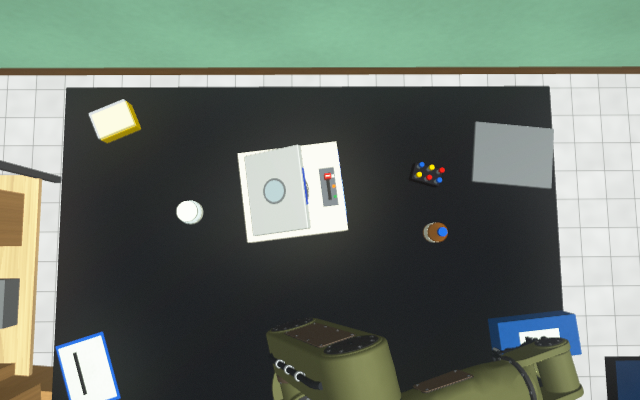

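View pics/side0.png

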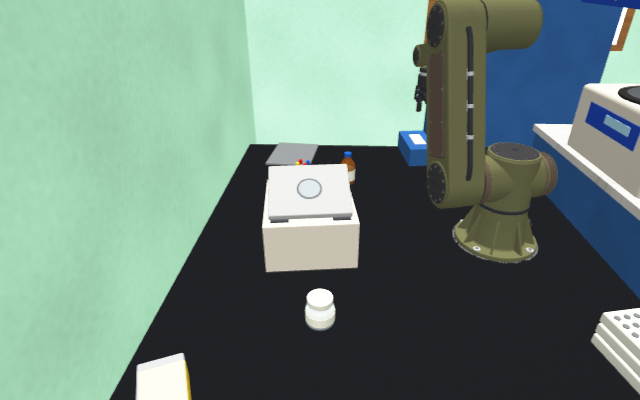

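The top view shows the centrifuge at (292,192) with its front facing image right (world -y). The red knob is at about (328,176), and its travel runs down the image, towards the robot. The jar is at (190,212), the rack at (428,174) and the bottle at (436,232). The side view shows the lid half open, hinged on the near (+y) side.

Run:
```python
from h import *
im=cv2.imread("pics/top0.png"); P=np.load("top0.npy")
cv2.imwrite("pics/crop0.png",cv2.resize(im[130:250,230:360],None,fx=5,fy=5,interpolation=cv2.INTER_CUBIC)[:,:650])
for u,v in[(315,150),(333,150),(340,222),(320,225),(328,176),(275,190),(260,190),(295,190)]: print(u,v,P[v,u].round(1))
z=P[...,2]; reg=np.zeros(z.shape,bool); reg[130:250,230:360]=1
m=reg&(abs(z-160)<5); print(m.sum())
top=reg&(z>150)
r=cv2.minAreaRect(P[top][:,:2].astype(np.float32)); print("all>150",r)
m2=m.copy(); m2[:,:305]=0
r=cv2.minAreaRect(P[m2][:,:2].astype(np.float32)); print("front deck",r, cv2.boxPoints(r).round(1), np.median(z[m2]))
h=cv2.cvtColor(im,cv2.COLOR_BGR2HSV); red=reg&((h[...,0]<8)|(h[...,0]>172))&(h[...,1]>150)&(h[...,2]>80)
print("red",red.sum(),np.argwhere(red).mean(0),P[red].round(0).tolist())
```

```text
315 150 [707.8 -12.  160.1]
333 150 [707.9 -64.6 158.2]
340 222 [497.3 -81.7 167.5]
320 225 [489.5 -24.7 158.6]
328 176 [626.4 -47.6 194.1]
275 190 [584.1 100.1 224.4]
260 190 [587.1 143.8 199.4]
295 190 [580.6  44.4 253.3]
3730
all>150 ((577.89404296875, 53.66929626464844), (283.82196044921875, 290.42529296875), 6.968076229095459)
front deck ((599.2042236328125, -27.736114501953125), (260.6470947265625, 123.67943572998047), 6.756077766418457) [[ 462.5   18.3]
 [ 477.1 -104.5]
 [ 735.9  -73.8]
 [ 721.3   49. ]] 159.50416241336643
red 31 [175.74193548 327.        ] [[635.0, -39.0, 195.0], [635.0, -42.0, 191.0], [635.0, -45.0, 196.0], [635.0, -48.0, 194.0], [636.0, -51.0, 188.0], [636.0, -54.0, 190.0], [633.0, -36.0, 190.0], [633.0, -39.0, 191.0], [633.0, -42.0, 191.0], [633.0, -45.0, 190.0], [632.0, -48.0, 194.0], [633.0, -51.0, 189.0], [631.0, -53.0, 199.0], [629.0, -36.0, 199.0], [627.0, -36.0, 188.0], [626.0, -53.0, 194.0], [625.0, -37.0, 186.0], [623.0, -39.0, 197.0], [624.0, -42.0, 191.0], [624.0, -45.0, 192.0], [624.0, -48.0, 191.0], [623.0, -50.0, 195.0], [624.0, -53.0, 189.0], [621.0, -39.0, 195.0], [622.0, -42.0, 187.0], [621.0, -45.0, 193.0], [622.0, -48.0, 187.0], [621.0, -51.0, 188.0], [622.0, -54.0, 185.0], [621.0, -40.0, 169.0], [621.0, -43.0, 172.0]]
```

View pics/crop0.png

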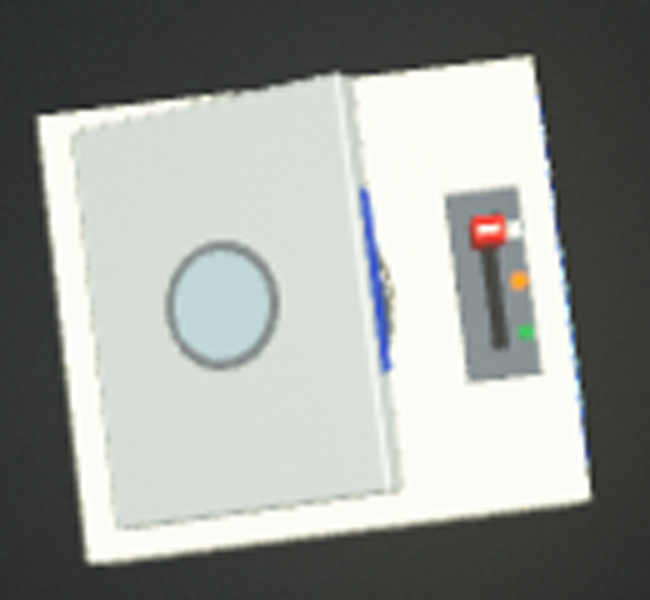

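The crop shows the deck corners at (533,57), (592,498), (90,563) and (38,117). The knob is at (488,230) beside the white mark, with the orange mark at (518,280) and the green at (526,331).

```bash
cat > pose.py <<'E'
from h import *
from scipy.optimize import least_squares
P=np.load("top0.npy")
f=200/np.tan(np.radians(45.358989856788895)/2); eye=np.array([439.92110584,12.80842119,1534.94782579])
M=rot([0.03101729,-0.70374467,0.70852848,-0.04205653]).as_matrix()
def ray(px,z):
    u,v=(px[0]+.5)/5-.5+230,(px[1]+.5)/5-.5+130
    d=M@np.array([(u-314.3788)/f,(v-192.7525)/f,1]); return (eye+d*(z-eye[2])/d[2])[:2]
C=np.array([[-145,-130],[-145,130],[145,130],[145,-130]])
W=np.array([ray(p,160) for p in[(533,57),(592,498),(90,563),(38,117)]])
r2=lambda a:np.array([[np.cos(a),-np.sin(a)],[np.sin(a),np.cos(a)]])
s=least_squares(lambda q:((C@r2(q[2]).T+q[:2])-W).ravel(),[590,40,1.69])
yaw=s.x[2]
def w(x,y,z): return [*(r2(yaw)@[x,y]+s.x[:2]),z]
def loc(p): return r2(-yaw)@(np.asarray(p)[:2]-s.x[:2])
# tool down, tool y along centrifuge y
def down(a): # tool x axis at world angle a, z down
    q=R.from_matrix(np.array([[np.cos(a),np.sin(a),0],[np.sin(a),-np.cos(a),0],[0,0,-1]]).T.T).as_quat(); return [q[3],*q[:3]]
E
python3 - <<'E'
from pose import *
print(s.x,s.fun.round(1))
print("knob expected",w(-105,-30,178),"seen local",loc(ray((488,230),194)))
m=np.zeros(P.shape[:2],bool); m[165:225,255:295]=1
L=P[m]; xl=np.array([loc(p)[0] for p in L]); A=np.polyfit(xl,L[:,2],1); print("lid slope",A,np.arctan(A[0]), "z at -5",np.polyval(A,-5))
for a in(yaw,yaw+np.pi):
  for p in (w(-8,0,300),w(-8,0,200),w(-105,-75,300),w(-105,-75,187),w(-105,30,187)):
    q=bot.ik(p,down(a)); print(a,np.round(p,0),None if q is None else np.round(q,2))
E
```

```text
[588.24345996  54.36674967   1.69096514] [ 0.4  0.2 -0.3 -0.3 -0.1  0.4 -0.1 -0.3]
knob expected [np.float64(630.614491363147), np.float64(-46.27963971983503), 178] seen local [-103.68745853  -27.08305075]
lid slope [ -0.84094847 267.69722882] -0.6992156572939223 z at -5 271.90197117151206
1.6909651352560422 [589.  46. 300.] [ 0.02  0.36  1.32 -0.    1.46 -0.1 ]
1.6909651352560422 [589.  46. 200.] [ 0.02  0.43  1.46 -0.    1.25 -0.1 ]
1.6909651352560422 [675. -41. 300.] [-0.11  0.57  1.03 -0.    1.55 -0.23]
1.6909651352560422 [675. -41. 187.] [-0.11  0.64  1.18 -0.    1.32 -0.23]
1.6909651352560422 [571. -53. 187.] [-0.16  0.41  1.53 -0.    1.21 -0.28]
4.832557788845835 [589.  46. 300.] None
4.832557788845835 [589.  46. 200.] None
4.832557788845835 [675. -41. 300.] None
4.832557788845835 [675. -41. 187.] None
4.832557788845835 [571. -53. 187.] None
```

```bash
sed -i 's/\.T\.T)/)/' pose.py
python3 - <<'E'
from pose import *
q=down(yaw)
bot.move_gripper(0); print(bot.tip_reach)
bot.move_to(w(-8,0,370),q)
def st(t): x=bot.read_state(); print(t,round(x["clock"],2),np.round(x["ee_pos"],1),np.round(x["ft_force"],1),x["grip_width"])
st("above")
bot.servo_line(w(-8,0,305),speed=150); st("near")
print(bot.servo_line(w(-8,0,201),speed=45,until_force=18)); st("pressed")
E
```

```text
19.0
above 3.42 [589.2  45.7 369.9] [ 0.5 -0.7  0.1] -0.16789997250679436
near 4.0 [589.4  46.2 305.9] [-0.8  0.   1.3] -0.10822485168663318
True
pressed 6.03 [589.4  46.4 205. ] [-2.3  0.1  6.8] -0.2052535767263868
```

Run:
```python
from pose import *
q=down(yaw)
bot.servo_line(w(-8,0,260),speed=150)
bot.move_to(w(-105,-75,260),q)
c=bot.read_camera("top"); p=cloud(c); im=c["image"]
cv2.imwrite("pics/top1.png",cv2.resize(im[130:250,230:360],None,fx=5,fy=5,interpolation=cv2.INTER_CUBIC))
z=p[...,2]; 
for a in [(262,170),(265,215),(285,165),(290,215)]: print(a,p[a[1],a[0]].round(0),np.median(z[a[1]-3:a[1]+4,a[0]-3:a[0]+4]))
x=bot.read_state(); print(x["clock"],x["ee_pos"],x["ft_force"])
c=bot.read_camera("wrist"); cv2.imwrite("pics/wrist1.png",c["image"])
```

```text
(262, 170) [646. 140. 182.] 185.0959361944822
(265, 215) [518. 131. 188.] 185.38837186464025
(285, 165) [660.  74. 184.] 184.51891604486673
(290, 215) [517.  60. 186.] 185.81013413189612
7.15 [674.89005409 -40.47411959 258.72430586] [ 0.25266917 -0.04184063  0.23147042]
```

View pics/top1.png

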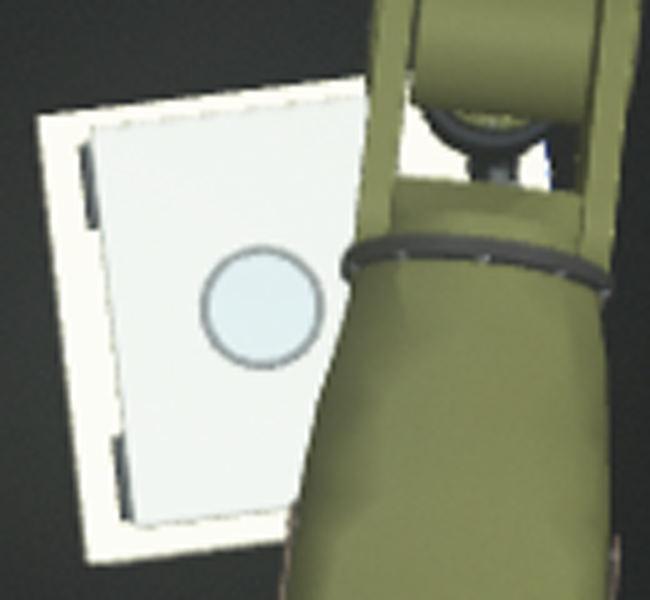

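View pics/wrist1.png

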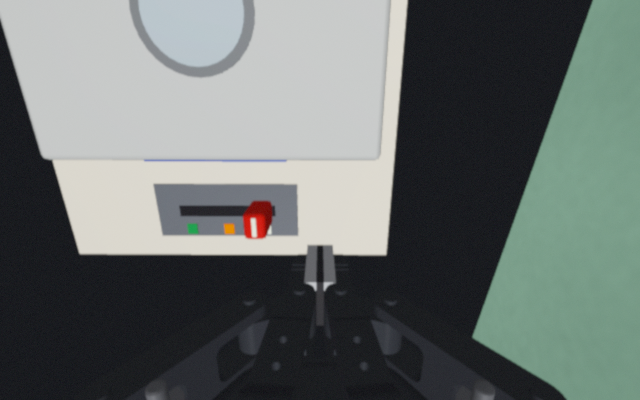

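The lid is level at 185 mm, so it is shut. In the wrist view the red knob (258,220) is still at the white mark, and the fingertips (320,260) are clear on its -y side.

Run:
```python
from pose import *
def st(t): x=bot.read_state(); l=loc(x["ee_pos"]); print(t,round(x["clock"],2),np.round(l,1),np.round(x["ee_pos"],1),np.round(x["ft_force"],1)); return l
Z=188
print(bot.servo_line(w(-105,-75,Z),speed=80,until_force=15)); st("down")
print(bot.servo_line(w(-105,-40,Z),speed=25,until_force=3)); y=st("contact")[1]
```

```text
False
down 8.25 [-105.1  -75.2] [675.5 -40.9 188.7] [0.  0.3 0.3]
True
contact 9.37 [-104.9  -44.3] [644.8 -44.5 188. ] [1.6 0.5 1.6]
```

Run:
```python
from pose import *
def st(t): x=bot.read_state(); l=loc(x["ee_pos"]); print(t,round(x["clock"],2),np.round(l,1),np.round(x["ee_pos"],1),np.round(x["ft_force"],1)); return l
print(bot.servo_line(w(-105,22,188),speed=35,until_force=20)); y=st("end")[1]
bot.servo_line(w(-105,y-25,188),speed=80); st("back")
bot.servo_line(w(-105,y-25,270),speed=120); st("up")
bot.move_to(w(-105,-75,300),down(yaw))
c=bot.read_camera("wrist"); cv2.imwrite("pics/wrist2.png",c["image"]); st("")
```

```text
True
end 10.75 [-105.    8.] [592.9 -50.8 188.2] [10.4  0.6 -1.6]
back 11.22 [-105.   -16.6] [617.3 -47.9 187.7] [ 0.7  0.  -0. ]
up 12.06 [-104.9  -16.7] [617.4 -47.8 269.1] [ 0.1 -0.2 -0.3]
 12.51 [-105.   -74.6] [674.9 -40.9 298.3] [-1.  -0.9 -0.2]
```

View pics/wrist2.png

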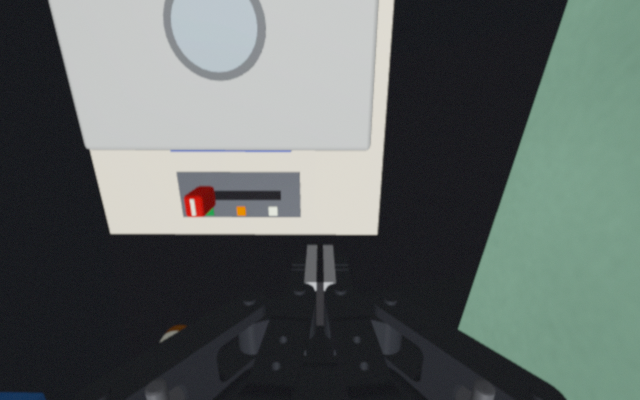

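The knob (200,200) now covers the green mark, with the slot clear behind it. I'll back off, confirm from the top camera, then hand in.

Run:
```python
from pose import *
bot.move_joints([-1.0,0.0,1.3,0,1.5,-0.1])
c=bot.read_camera("top"); im=c["image"]; p=cloud(c)
cv2.imwrite("pics/top2.png",cv2.resize(im[130:250,230:360],None,fx=5,fy=5,interpolation=cv2.INTER_CUBIC))
print(np.median(p[180:200,255:270,2]),np.median(p[205:220,280:295,2]),bot.read_state()["clock"])
```

```text
185.11706470736044 185.3458599187527 14.5917
```

View pics/top2.png

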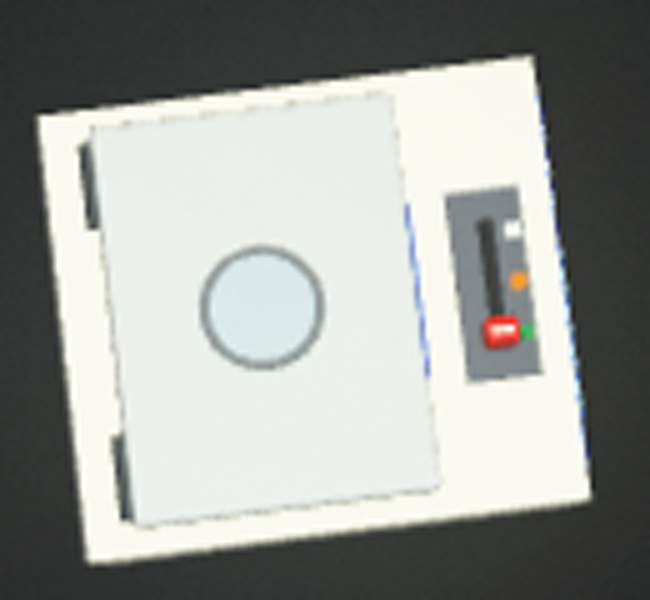

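The lid is flat and shut, and the knob (501,331) sits level with the green mark (527,331).

```bash
python3 -c "
from rig import bot
print(bot.finish_job())"
```

```text
the job is handed in; nothing more can be done
None
```

I pressed the lid fully shut, then pushed the lever home to the green mark with closed fingers. The last top view confirmed both with the hand clear, and I handed the job in at about 15 s; the rack, bottle and jar were not approached.

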